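Hang the homogeniser on the spring balancer

ROBOT

A 6-joint arm with a two-finger parallel gripper is mounted at the origin on the work surface. World frame = base frame: x ahead of the robot, y to its left, z up, the work surface at z = 0. Lengths are in m, angles in rad, forces in N, time in s.
With the tool pointing down it reaches from about 0.325 to 0.9 m from the base axis. Payload 3.5 kg.
Tool frame: the origin (TCP) lies midway between the tips of the shut fingers; the grasp point (between the pads) lies bot.grip_depth behind it (bot.grip_depth is the distance from the TCP to the grasp point, in m); z points along the fingers, y is the line along which they close (so a half turn about z gives the same grasp; the last joint's range is limited). The gripper opens to 85 mm and grips with 20 to 120 N. Pads are 22 mm wide; open, the fingers measure 114 mm over their backs; the gripper's body (76 mm by 85 mm) begins 54 mm behind the grasp point. The pads swing forward as they close: fully open they stand 13 mm farther back than shut.
Start: joints at [1.133, 0.276, -0.026, 1.268, 0, 1.467], TCP at [0.205, 0.59, 0.194] pointing down, gripper open.
Joint ranges: [-3.12, 3.12], [-0.85, 1.88], [-1.08, 1.24], [-1.95, 2.15], [-1.57, 1.53], [-3.14, 3.14]. Speed limits (rad/s): [2.57, 2.57, 3.14, 3.14, 3.14, 3.14].

INTERFACE

Orientations are given as a unit quaternion [x, y, z, w].
In Python, from rig import bot gives the robot as it stands.
- The arm moves only by the shell command python3 -m pendant 'ROWS' [FORCE]. ROWS is JSON, a list that holds one entry, the list of rows, each a list of 7 numbers: the shift along the tool's x, y, z each as a share of 0.25 m, from -1 to 1, then the turn, a rotation vector about the tool's x, y, z each as a share of 180 degrees, from -1 to 1, then the opening, from 0 (shut) to 1 (fully open). In form: [[[x, y, z, rx, ry, rz, gripper], ...]]. A call has exactly 10 rows; each row is the pose to reach, as a shift and turn from the pose commanded when the call began, along the tool's axes at that moment, turning the shorter way round; what a row does not reach only later rows make up. A row lasts 1/10 s, in which the tool goes at most 50 mm and 8.59 degrees, less where a joint would pass 70% of its speed; a pose out of reach is approached as far as the arm can. A call with a number of a shift or a turn outside -1 to 1 is refused whole. A call with a gripper value outside its range is refused whole. The fingers move at their own pace and stop on an object; FORCE is the grip in N (left out, the last holds). Time passes only in rows, so rows that repeat a pose let the fingers close, or fill a call up. It gives the time, the measured TCP pose, the force, the opening and the grip force at its end, in the units of the state.
- bot.get_state(): the state, without advancing time (a new reading comes with each control period).
- bot.grab_frame(name): name is "side" or "top"; returns a dict with "image" (400x640x3 uint8, red, green, blue), "K" (3x3 intrinsics, pixels), "extrinsics" (4x4, takes a point from camera to world coordinates). Camera axes: x right, y up, looking along -z (the intrinsics and any distortion apply to the point x, -y, -z); pixel columns grow to the right and rows downward; lengths in m; the calibration is good to about 2 mm. A picture is of the moment at which its call begins. There is no depth.
- bot.finish_job(): hands the job in; it is judged then, once.
Trained networks look in a picture, given as the dict that the camera call returned (one of the last four; its "shot" number tells which), for a name from the list of things; names that differ only in an ending like _2 or _b are one class to them, and where a whole thing is asked for, a point or a joint stands for the part that bears it (a point fixed in the world has none). Each returns a list of dicts, best first, with "p" (0 to 1); they miss things now and then, are a little off and sometimes report something else, mostly with a low value. They report only what shows in the picture. A call takes as long as a camera call.
- bot.masks_of(name, picture): "mask" (400x640 bool, what is visible of it) and "position" ([row, column] in pixels, amid what is visible of it).
- bot.spot_point(name, picture): "position" ([row, column] in pixels: a listed point, or the origin of a listed thing).
The state is a dict: "clock": time; "joint_positions": joint angles; "qvel": joint speeds; "joint_torque": joint torques, N m; "tcp_pos": TCP position; "tcp_rot": TCP orientation; "contact_force": force on the tool from outside, world axes, zero at the start; "torque": the same for the moment, N m; "gripper_width": finger opening in m; "grip_force": force on a finger pad.
Only numpy, scipy, OpenCV 4.12 (cv2) and the standard library are available. Lean on these libraries where they do the work, as an engineer would, in place of code of your own. Each camera call takes 0.05 s, during which the arm holds its last target. There are 200 camera calls.

TASK

Draw the bench balancer's sprung hook down by its side handle and slide it onto the wire bail of the homogeniser where it stands in its holder, pressing gently (never over 10 N) until the bail has pushed the sprung latch open; the bail leans one way or the other, so feel for it. Let the bail drop past the latch into the bowl, then ease the hook all the way back up under control, never letting it fly, so that the homogeniser is lifted out and hangs still and free from the hook, and let go. Leave everything else on the bench where it is.

Things in the scene. Friction and masses are not known exactly. Their poses are not given: they have to be found in the camera images.
- jib: fixed bench jib: white 45 mm square column, 0.68 m high, base at (55, 370) mm in its own frame; aluminium boom along its y axis at x = 55 mm, underside 640 mm above the bench. Origin on the bench below the line of the hook; x away from the robot, y along the boom to the column, z up. Place and yaw vary.
- trolley (a joint): travel in m of the trolley along the boom, 0 (nearest the column) to 0.30, growing towards the jib's -y; about 0.4 N drag, stays where left. The hook's axis is at x = 0, y = 0.14 - this value in the jib's frame. Under the trolley is the balancer's grey tube, 46 mm across (lower lip 52), 0.40 to 0.63 m above the bench, out of which the hook's rod comes down.
- hook (a joint): how far in m the balancer's hook is drawn down: 0 is fully up at its stop (the start), at most 0.16. A rigid keyed 10 mm rod: hook and handle go straight up and down and do not turn. The spring pulls up with about 7 N at 0 and 11 N at 0.11 (own weight taken off); it flies up if let go.
- handle (a point): middle of the hook's side handle: level black rubber grip, 22 mm thick, 66 mm long, pointing from the hook along the jib's -x (to the robot), 115 mm from the hook's axis, 62 mm above hook_seat, free to grip from above; 344 mm above the bench when the hook is up. Same axes as the jib.
- hook_seat (a point): where the middle of the bail's wire lies when it rests in the hook's bowl, on the hook's axis; 282 mm above the bench when the hook is up. The hook is 8 mm round steel in the jib's y-z plane, open to -y. Its lowest outside point is 11 mm below this point, the inner face of its back 9 mm to +y. Same axes as the jib.
- hook_tip (a point): top of the hook's upturned tip, 12 mm to -y of and 16 mm above hook_seat. A sprung wire latch hangs from 48 mm above hook_seat to the tip's inside and opens inward. Bail wire coming from -y at 20 to 34 mm above hook_seat pushes it in, from about 1.5 N, to its stop at 4 to 5 N, 2.5 mm to +y of the axis; 5.5 mm to -y it clears the tip. Let down 20 mm into the bowl, the latch shuts over it.
- stand: fixed white holder block, 80 x 80 x 80 mm, with a round socket 43.5 mm wide and 40 mm deep in its top and a 13.5 mm hole for the shaft below. Origin under its centre, on the bench, on the hook's line (within 4 mm of x = 0 in the jib's frame).
- homogeniser: cordless homogeniser, 0.3 to 0.5 kg: grey upright cylinder 42 mm across, 100 mm long, in the socket with its underside 40 mm above the bench; 30 mm long, 12 mm steel shaft points down from it. Origin at the centre of the cylinder's underside, z up. It has 0.7 mm play all round, so the bail gives a few mm when pushed; pulled sideways it binds as it is lifted.
- bail_pivot (a point): middle of the bail's pivot line, 5 mm above the homogeniser's top. The bail is a bent 5 mm steel wire, legs 38 mm apart, crown 55 mm from here, in the plane of the homogeniser's x axis (within 0.3 rad of the jib's x), so the hook goes under it along -y. Stiff; leans up to 0.5 rad, its crown up to 26 mm to +y or -y and 48 to 55 mm up: the lean is not measured, feel or see it.
- reagent_jar: bystander: amber jar with white cap, 58 mm across, 70 mm tall, beside the stand; origin under its centre
- tip_box: bystander: blue tip box with clear lid, 85 x 125 x 62 mm, in front of the stand; origin under its centre
- tube_rack: bystander: orange tube rack, 70 x 170 x 42 mm with its tubes, in front of the stand; origin under its centre
- buffer_bottle: bystander: white bottle with blue cap, 52 mm across, 110 mm tall; origin under its centre
- beaker: bystander: clear beaker, 80 mm across, 100 mm tall; origin under its centre
- micropipette: bystander: micropipette lying flat, 250 mm long, 28 mm high; origin on the bench below its middle
- timer: bystander: flat white timer, 60 x 70 x 18 mm; origin under its centre

How it is judged:
On the way, in this order (a step that is already met when the one before it is completed fails the run):
1. the hook is drawn down well below its stop (value of joint hook above 0.08 m), for 0.1 s.
2. the bail lies in the bowl of the hook, past the latch, while the homogeniser is still in its holder (z of hook_seat in the frame of homogeniser above 0.147 m and distance between bail_pivot and hook_seat below 0.06 m and contact force between hook and homogeniser above 0.5 N and z of homogeniser in the frame of stand below 0.06 m and value of joint hook above 0.05 m), for 0.1 s.
At the end, for the whole second after the job is handed in: The homogeniser hangs at rest (under 40 mm/s, 0.4 rad/s) from the hook alone: bail in the bowl (hook_seat within 60 mm of the pivot, over 147 mm up the homogeniser), hook within 15 mm of its top stop, underside over 100 mm up, off the holder, tilt under 0.4 rad (z of hook_seat in the frame of homogeniser above 0.147 m and distance between bail_pivot and hook_seat below 0.06 m and value of joint hook below 0.015 m and z of homogeniser in the frame of stand above 0.1 m and contact force between hook and homogeniser above 2 N and contact force between homogeniser and stand below 0.2 N and linear speed of homogeniser below 0.04 m/s and angular speed of homogeniser below 0.4 rad/s and angle between homogeniser's own z axis and vertical below 0.4 rad); the robot touches nothing.
It fails at once if the hook presses on the homogeniser or its bail with more than 10 N while the homogeniser still stands down in its holder (contact force between hook and homogeniser above 10 N and z of homogeniser in the frame of stand below 0.042 m).
It fails at once if the hook flies up faster than 0.35 m/s (velocity of joint hook below -0.35 m/s).
It fails at once if the homogeniser is knocked over (tilted more than 0.6 rad) (angle between homogeniser's own z axis and vertical above 0.6 rad).
It fails at once if a bystander is moved more than 30 mm (distance of any of reagent_jar, tip_box, tube_rack, buffer_bottle, beaker, micropipette, timer from where it was at the start of the episode above 0.03 m).
It also fails if it takes over 72 s, if anything falls off the work surface, if the arm or the gripper's body presses on something with over 40 N, if the wrist force passes 120 N, or if a joint passes its speed limit or range.

## Working session

There is one attempt and no reset: what is moved stays moved. The work goes in short steps, Python scripts to look and compute and a shell command to move; the robot and the scene stay as the last step left them, time stands still between calls to the robot, and variables do not carry over. Pictures are saved under pics/ and viewed, at most 10 in all, crops included, and the job is handed in when it is done.

```bash
mkdir -p pics; cat > h.py <<'E'
import numpy as np, cv2
from rig import bot
from scipy.spatial.transform import Rotation as R
def ray(f,pos):
    K=np.array(f["K"]);E=np.array(f["extrinsics"])
    r,c=pos
    d=np.array([(c-K[0,2])/K[0,0],-(r-K[1,2])/K[1,1],-1.])
    return E[:3,3],E[:3,:3]@d
def atz(f,pos,z):
    o,d=ray(f,pos);return o+d*(z-o[2])/d[2]
def tri(a,b):
    (o1,d1),(o2,d2)=a,b
    d1=d1/np.linalg.norm(d1);d2=d2/np.linalg.norm(d2)
    s=np.linalg.lstsq(np.stack([d1,-d2],1),o2-o1,rcond=None)[0]
    p,q=o1+s[0]*d1,o2+s[1]*d2
    return (p+q)/2,np.linalg.norm(p-q)
def save(f,n): cv2.imwrite("pics/"+n,cv2.cvtColor(f["image"],cv2.COLOR_RGB2BGR))
E
python3 - <<'E'
from h import *
np.set_printoptions(precision=4,suppress=True)
F={n:bot.grab_frame(n) for n in("side","top")}
print(bot.get_state(),bot.grip_depth)
for n in F: save(F[n],n+"0.png"); print(n,np.array(F[n]["extrinsics"]))
for t in["jib","handle","hook_seat","hook_tip","stand","homogeniser","bail_pivot","tip_box","tube_rack","reagent_jar","buffer_bottle","beaker"]:
    P={}
    for n in F:
        l=bot.spot_point(t,F[n])
        if l: P[n]=l[0]; print(t,n,np.array(l[0]["position"]),round(l[0]["p"],2),end=" ")
    if len(P)==2: print(tri(*[ray(F[n],P[n]["position"]) for n in F]))
    else: print()
E
```

```text
{'clock': 0.1, 'joint_positions': array([ 1.1326,  0.2771, -0.0277,  1.268 , -0.    ,  1.4674]), 'qvel': array([ 0.0002, -0.0008,  0.0029,  0.0014, -0.0014,  0.0005]), 'joint_torque': array([  0.0004, -44.6707,  29.6129,   0.0085,  -0.0001,  -0.    ]), 'tcp_pos': array([0.205 , 0.5896, 0.1934]), 'tcp_rot': array([ 0.1666,  0.986 , -0.001 , -0.0003]), 'contact_force': array([-0.2812, -0.3304,  0.5044]), 'torque': array([0.0142, 0.0241, 0.0178]), 'grip_force': 0.0, 'gripper_width': 0.08556315032753962} 0.0187
side [[ 0.8991  0.2893 -0.3284  0.0612]
 [-0.4374  0.5653 -0.6994 -1.0179]
 [-0.0167  0.7725  0.6348  1.1402]
 [ 0.      0.      0.      1.    ]]
top [[ 0.005   0.9824 -0.1865  0.323 ]
 [-1.      0.0058  0.0034  0.0114]
 [ 0.0044  0.1865  0.9824  1.5299]
 [ 0.      0.      0.      1.    ]]
jib side [297.2 330.1] 0.48 
handle side [155.  302.9] 0.82 handle top [215.8 288.1] 0.84 (array([0.5105, 0.1048, 0.3566]), np.float64(0.01453795330714159))
hook_seat side [167.4 340.5] 0.88 hook_seat top [179.9 298.9] 0.86 (array([0.6306, 0.08  , 0.2904]), np.float64(0.0028031200558485386))
hoo
[... 530 characters left out ...]
46478104975))
tip_box side [297.6 329.3] 0.94 tip_box top [236.9 363. ] 0.88 (array([ 0.4769, -0.1513, -0.0003]), np.float64(0.003312736627328236))
tube_rack side [256.1 299.1] 0.62 tube_rack top [237.  310.7] 0.61 (array([0.4698, 0.0498, 0.0036]), np.float64(0.014157089180129269))
reagent_jar side [285.9 379.6] 0.9 reagent_jar top [194.2 371.2] 0.63 (array([ 0.6395, -0.1838,  0.0044]), np.float64(0.0102441978339623))
buffer_bottle side [379.3 340.8] 0.74 buffer_bottle top [262.9 429.1] 0.51 (array([ 0.3829, -0.4039, -0.0125]), np.float64(0.0019488257809420612))
beaker side [347.3 401.4] 0.87 beaker top [212.2 427.8] 0.92 (array([ 0.5736, -0.4021,  0.0051]), np.float64(0.002175887384844862))
```

```bash
python3 - <<'E'
import cv2,numpy as np
s=cv2.imread("pics/side0.png")[90:310,240:440];t=cv2.imread("pics/top0.png")[130:270,230:430]
s=cv2.resize(s,None,fx=2.6,fy=2.6,interpolation=3);t=cv2.resize(t,None,fx=1.4,fy=1.4,interpolation=3)
c=np.zeros((572,800,3),np.uint8);c[:s.shape[0],:s.shape[1]]=s;c[:t.shape[0],520:800]=t
cv2.imwrite("pics/c0.png",c)
E
```

```text
(no output)
```

View pics/c0.png

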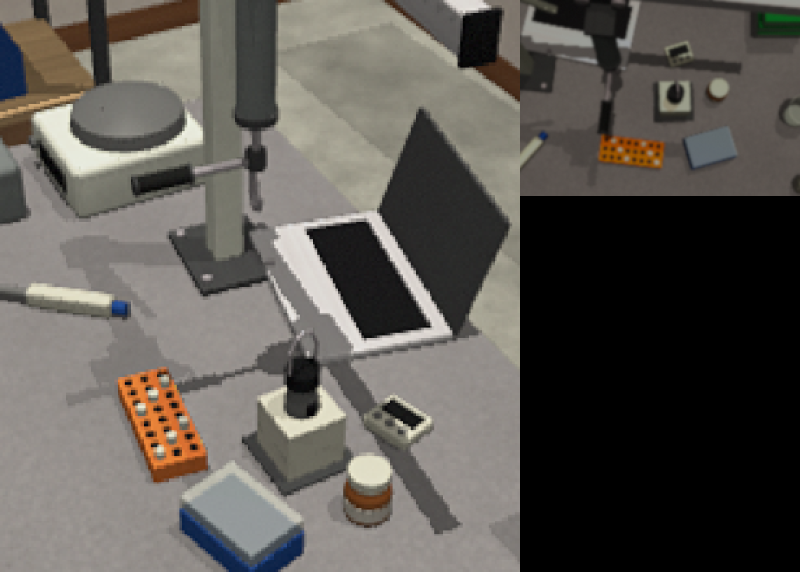

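View pics/top0.png

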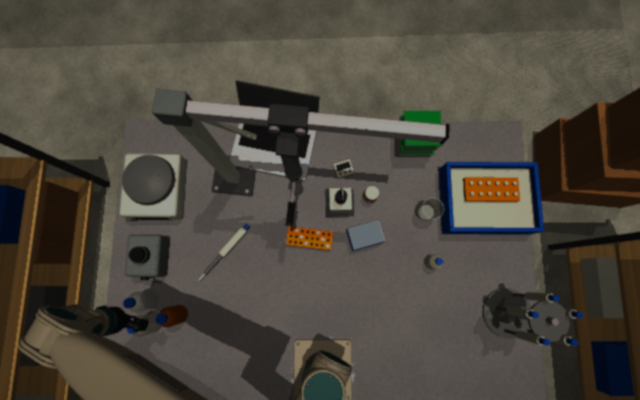

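The picture shows the hook and handle (top view about (288,216)) left of the stand (340,202), with the boom running from (190,105) to (445,132). That puts the jib yaw near -0.106 rad. The tip box and tube rack stand in front and are low. I'll move towards the handle now.

```bash
python3 -m pendant '[[[0,0,-0.2,0,0,0,1],[0,0,-0.4,0,0,-0.03,1],[-0.1,-0.1,-0.5,0,0,-0.073,1],[-0.3,-0.25,-0.6,0,0,-0.073,1],[-0.45,-0.4,-0.75,0,0,-0.073,1],[-0.6,-0.5,-0.9,0,0,-0.073,1],[-0.75,-0.6,-0.92,0,0,-0.073,1],[-0.91,-0.73,-0.92,0,0,-0.073,1],[-0.91,-0.73,-0.92,0,0,-0.073,1],[-0.91,-0.73,-0.92,0,0,-0.073,1]]]' 60
cat >> h.py <<'E'
def to(p,yaw=None):
    "share-of-move in tool axes to bring TCP to p, tool y axis along world yaw"
    s=bot.get_state();A=R.from_quat(s["tcp_rot"])
    m=A.as_matrix();y=np.arctan2(-m[0,1],m[1,1])
    print("pos",s["tcp_pos"].round(4),"yaw",round(y,4),"f",s["contact_force"].round(2),"shift",(A.inv().apply(np.array(p)-s["tcp_pos"])/.25).round(3), "rz",None if yaw is None else round(-(yaw-y)/np.pi,4))
E
python3 - <<'E'
from h import *
to([0.514,0.097,0.42],-0.106)
# boom yaw: boom ends in the top picture by plane z=0.65
f=bot.grab_frame("top")
a,b=atz(f,(108,200),.66),atz(f,(131,440),.66);print(a,b,np.arctan2(b[0]-a[0],a[1]-b[1]))
E
```

```text
clock: 2.3
tcp_pos: [0.3624, 0.3406, 0.4258]
tcp_rot: [0.055, 0.998, 0.0, 0.001]
contact_force: [-0.8, 0.2, -0.5]
gripper_width: 0.0855
grip_force: 0.0
pos [0.3624 0.3406 0.4258] yaw -0.1106 f [-0.85  0.15 -0.52] shift [-0.71  -0.901  0.024] rz -0.0015
[0.7071233  0.29060748 0.66      ] [ 0.6549491  -0.26102633  0.66      ] -0.09430068961550692
```

```bash
python3 -m pendant '[[[-0.11,-0.14,0,0,0,0,1],[-0.22,-0.28,0,0,0,0,1],[-0.33,-0.42,0,0,0,0,1],[-0.44,-0.56,0,0,0,0,1],[-0.55,-0.7,0,0,0,0,1],[-0.65,-0.82,0,0,0,0,1],[-0.71,-0.9,0,0,0,0,1],[-0.71,-0.9,0,0,0,0,1],[-0.71,-0.9,0,0,0,0,1],[-0.71,-0.9,0,0,0,0,1]]]'
python3 - <<'E'
from h import *
F={n:bot.grab_frame(n) for n in("side","top")}
for t in["handle","hook_seat","homogeniser","bail_pivot","stand"]:
    P={}
    for n in F:
        l=bot.spot_point(t,F[n])
        if l: P[n]=l[0]; print(t,n,np.array(l[0]["position"]),round(l[0]["p"],2),end=" ")
    print(tri(*[ray(F[n],P[n]["position"]) for n in F]) if len(P)==2 else "")
to([0.514,0.097,0.325],-0.1)
s=cv2.cvtColor(F["side"]["image"],4)[60:260,240:420];cv2.imwrite("pics/c1.png",cv2.resize(s,None,fx=3,fy=3,interpolation=3))
E
```

```text
clock: 3.35
tcp_pos: [0.5125, 0.1021, 0.4244]
tcp_rot: [0.052, 0.999, 0.0, -0.0]
contact_force: [0.9, 0.3, 0.2]
gripper_width: 0.0855
grip_force: 0.0
handle side [156.5 304.1] 0.81 
hook_seat side [168.1 336.6] 0.85 hook_seat top [181.6 297.1] 0.6 (array([0.62324963, 0.08663118, 0.2868767 ]), np.float64(0.002556687924564033))
homogeniser side [258.6 354.1] 0.81 homogeniser top [201.7 339.5] 0.44 (array([ 0.6098925 , -0.06116322,  0.02572631]), np.float64(0.0001276923231030895))
bail_pivot side [230.7 356.1] 0.74 bail_pivot top [197.5 342.6] 0.42 (array([ 0.60516227, -0.06748283,  0.15300869]), np.float64(0.00921294618936968))
stand side [265.8 356.2] 0.66 stand top [200.3 338.1] 0.6 (array([ 0.62233791, -0.05732861, -0.01678303]), np.float64(0.0026672042276557604))
pos [0.5131 0.1008 0.4244] yaw -0.1055 f [-0.4   0.59  0.91] shift [-0.005 -0.015  0.398] rz -0.0017
```

View pics/c1.png

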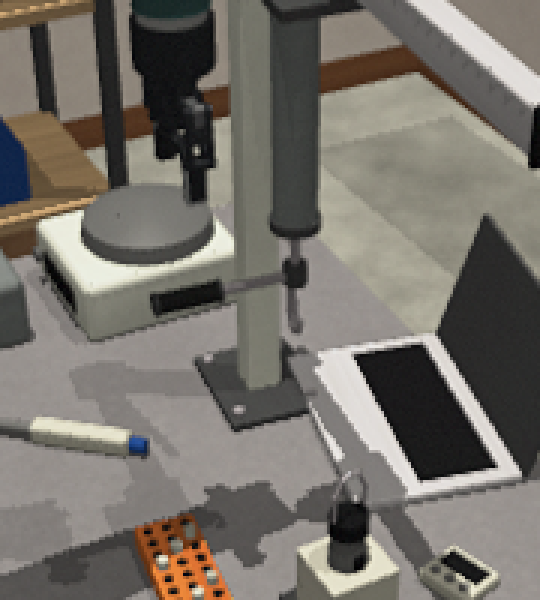

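The gripper is at crop (185,150), above the handle at crop (187,297). The hook is at (295,300) and the bail crown at (348,472).

```bash
python3 - <<'E'
from h import *
f=bot.grab_frame("side")
print("handle",atz(f,(159,302),.344)); l=bot.spot_point("handle",f)[0]["position"];print(atz(f,l,.344))
print("hookseat",atz(f,(168,337),.282))
for z in(.193,.2): print("crown",atz(f,(60+472/3,240+348/3),z))
print("top",atz(f,(60+505/3,240+349/3),.14))
l=[bot.masks_of("handle",f),bot.masks_of("homogeniser",f)]
m=l[1][0]["mask"];print(l[1][0]["p"],[ (r,np.where(m[r])[0].min(),np.where(m[r])[0].max()) for r in np.where(m.any(1))[0]])
f=bot.grab_frame("top")
m=bot.masks_of("homogeniser",f)[0]["mask"];print([ (r,np.where(m[r])[0].min(),np.where(m[r])[0].max()) for r in np.where(m.any(1))[0]])
E
```

```text
handle [0.51395576 0.10308007 0.344     ]
[0.52242756 0.12833063 0.344     ]
hookseat [0.62646193 0.09291581 0.282     ]
crown [ 0.61665897 -0.05320992  0.193     ]
crown [ 0.61255407 -0.06033927  0.2       ]
top [ 0.62314167 -0.04619146  0.14      ]
0.57 [(np.int64(312), np.int64(399), np.int64(407)), (np.int64(313), np.int64(396), np.int64(410)), (np.int64(314), np.int64(394), np.int64(411)), (np.int64(315), np.int64(393), np.int64(413)), (np.int64(316), np.int64(392), np.int64(414)), (np.int64(317), np.int64(391), np.int64(414)), (np.int64(318), np.int64(391), np.int64(415)), (np.int64(319), np.int64(390), np.int64(416)), (np.int64(320), np.int64(390), np.int64(417)), (np.int64(321), np.int64(390), np.int64(417)), (np.int64(322), np.int64(390), np.int64(418)), (np.int64(323), np.int64(390), np.int64(418)), (np.int64(324), np.int64(390), np.int64(418)), (np.int64(325), np.int64(390), np.int64(419)), (np.int64(326), np.int64(390), np.int64(419)), (np.int64(327), np.int64(390), np.int64(419)), (np.int64(328), np.int64(390), np.int64(419)), (np.int64(329), np.int64(389), np.int64(418)
[... 1136 characters left out ...]
int64(189), np.int64(338), np.int64(343)), (np.int64(190), np.int64(337), np.int64(344)), (np.int64(191), np.int64(336), np.int64(345)), (np.int64(192), np.int64(335), np.int64(346)), (np.int64(193), np.int64(335), np.int64(346)), (np.int64(194), np.int64(335), np.int64(346)), (np.int64(195), np.int64(335), np.int64(346)), (np.int64(196), np.int64(334), np.int64(346)), (np.int64(197), np.int64(334), np.int64(346)), (np.int64(198), np.int64(334), np.int64(346)), (np.int64(199), np.int64(334), np.int64(346)), (np.int64(200), np.int64(335), np.int64(345)), (np.int64(201), np.int64(335), np.int64(345)), (np.int64(202), np.int64(336), np.int64(344)), (np.int64(203), np.int64(337), np.int64(342))]
```

```bash
python3 -m pendant '[[[0,0,0.2,0,0,0,1],[0,0,0.3,0,0,0,1],[0,0,0.4,0,0,0,1],[0,0,0.4,0,0,0,1],[0,0,0.4,0,0,0,0.5],[0,0,0.4,0,0,0,0],[0,0,0.4,0,0,0,0],[0,0,0.4,0,0,0,0],[0,0,0.4,0,0,0,0],[0,0,0.4,0,0,0,0]]]' 80
python3 - <<'E'
from h import *
to([0.513,0.101,0.213]);f=bot.grab_frame("side")
s=cv2.cvtColor(f["image"],4)[60:260,240:420];cv2.imwrite("pics/c2.png",cv2.resize(s,None,fx=3,fy=3,interpolation=3))
E
```

```text
clock: 5.25
tcp_pos: [0.5133, 0.1007, 0.3248]
tcp_rot: [0.053, 0.999, 0.0, 0.0]
contact_force: [0.5, -0.5, -0.8]
gripper_width: 0.0001
grip_force: 0.0
pos [0.5133 0.1007 0.3248] yaw -0.1055 f [ 0.49 -0.54 -0.78] shift [0.002 0.001 0.447] rz None
```

View pics/c2.png

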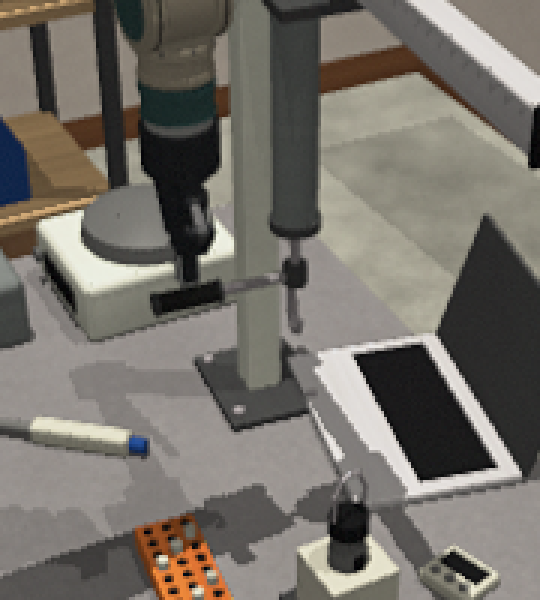

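The fingers closed on nothing. The tips, at crop (188,280), appear behind or above the handle, which is drawn over them. I'll project the TCP into the pictures to compare.

```bash
cat >> h.py <<'E'
def proj(f,p):
    E=np.linalg.inv(np.array(f["extrinsics"]));K=np.array(f["K"])
    c=E[:3,:3]@np.array(p)+E[:3,3];u=K@np.array([c[0],-c[1],-c[2]]);return (u[:2]/u[2])[::-1].round(1)
E
python3 - <<'E'
from h import *
F={n:bot.grab_frame(n) for n in("side","top")}
s=bot.get_state()
for n in F:
    print(n,"tcp",proj(F[n],s["tcp_pos"]),"dist",F[n].get("distortion"),F[n].keys())
    for l in bot.masks_of("handle",F[n])[:2]:
        m=l["mask"];r,c=np.where(m);print(l["p"],l["position"],r.min(),r.max(),c.min(),c.max())
print("top ray of first shot",[atz(F["top"],(215.8,288.1),z) for z in(.30,.344)])
t=cv2.cvtColor(F["top"]["image"],4)[140:260,240:400]
cv2.imwrite("pics/c3.png",cv2.resize(t,None,fx=4,fy=4,interpolation=3))
E
```

```text
side tcp [164.9 302.4] dist None dict_keys(['image', 'K', 'extrinsics', 'shot'])
0.95 [153.0, 321.9] 141 170 289 342
top tcp [214.3 291. ] dist None dict_keys(['image', 'K', 'extrinsics', 'shot'])
top ray of first shot [array([0.51220466, 0.11154356, 0.3       ]), array([0.50543677, 0.10796057, 0.344     ])]
```

View pics/c3.png

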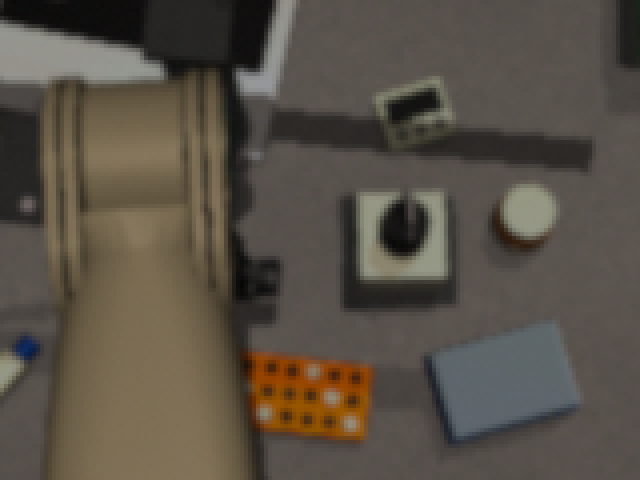

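```bash
python3 - <<'E'
from h import *
f=bot.grab_frame("side");s=cv2.cvtColor(f["image"],4)[115:185,270:350]
s=cv2.resize(s,None,fx=8,fy=8,interpolation=3);s=cv2.convertScaleAbs(s,alpha=1.8,beta=10)
p=bot.get_state()["tcp_pos"]
for z in(0,.0187,.1):
    r,c=proj(f,p+[0,0,z]);print(z,r,c);cv2.circle(s,(int((c-270+.5)*8),int((r-115+.5)*8)),3,(0,0,255),-1)
for q in([.627,.09,.282],[.627,.09,.344],[.627,.09,.4]): 
    r,c=proj(f,q);cv2.circle(s,(int((c-270+.5)*8),int((r-115+.5)*8)),3,(0,255,0),-1)
cv2.imwrite("pics/c4.png",s)
E
```

```text
0 164.9 302.3
0.0187 159.7 302.1
0.1 136.2 300.7
```

View pics/c4.png

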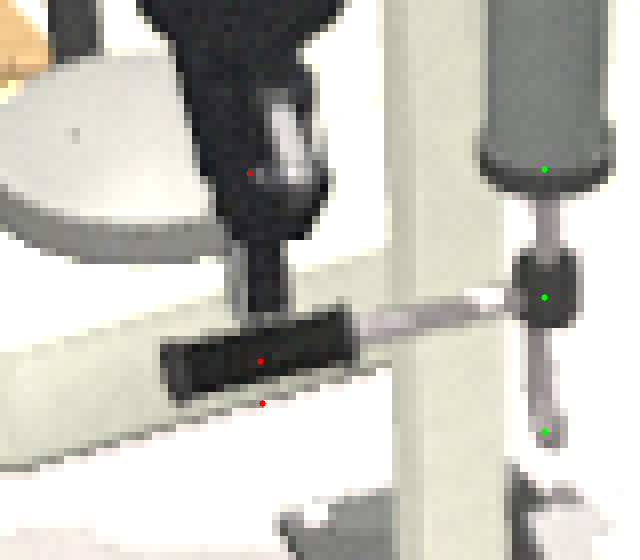

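The fingers seem to shut above or behind the grip. I'll open, go 25 mm lower (the palm still clears), and close again.

```bash
python3 -m pendant '[[[0,0,0,0,0,0,1],[0,0,0,0,0,0,1],[0,0,0,0,0,0,1],[0,0,0,0,0,0,1],[0,0,0,0,0,0,1],[0,0,0,0,0,0,1],[0,0,0.03,0,0,0,1],[0,0,0.06,0,0,0,1],[0,0,0.1,0,0,0,1],[0,0,0.1,0,0,0,1]]]'
python3 - <<'E'
from h import *
F={n:bot.grab_frame(n) for n in("side","top")}
p=bot.get_state()["tcp_pos"]; o=[]
for n,(r0,c0) in(("side",(115,270)),("top",(180,260))):
    s=cv2.resize(cv2.cvtColor(F[n]["image"],4)[r0:r0+70,c0:c0+65],None,fx=6,fy=6,interpolation=3);s=cv2.convertScaleAbs(s,alpha=1.8,beta=10)
    for z in(0,.0187,.0727):
        r,c=proj(F[n],p+[0,0,z]);cv2.circle(s,(int((c-c0+.5)*6),int((r-r0+.5)*6)),3,(0,0,255),-1)
    o.append(s)
cv2.imwrite("pics/c5.png",np.hstack(o))
E
```

```text
clock: 6.55
tcp_pos: [0.5117, 0.1006, 0.297]
tcp_rot: [0.053, 0.999, -0.0, -0.002]
contact_force: [-0.4, -0.9, 0.1]
gripper_width: 0.0852
grip_force: 0.0
```

View pics/c5.png

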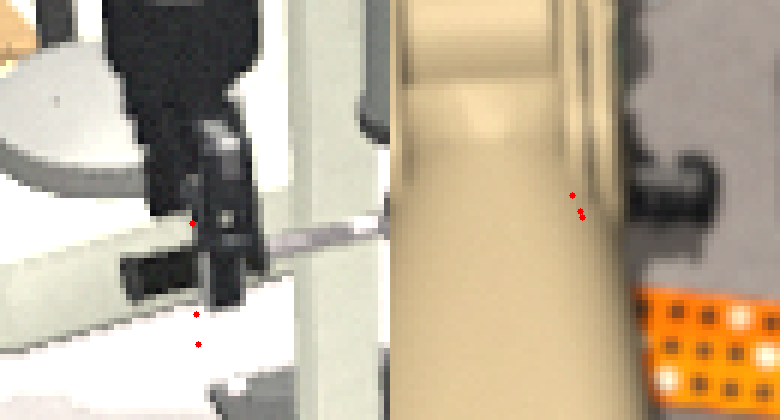

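The near finger (tip at (222,305)) is now in front of the grip and the far one (170,215) behind it. The tips are only level with the grip's middle, so I'll go 10 mm lower and close.

```bash
python3 -m pendant '[[[0,0,0.02,0,0,0,1],[0,0,0.04,0,0,0,1],[0,0,0.04,0,0,0,0.5],[0,0,0.04,0,0,0,0],[0,0,0.04,0,0,0,0],[0,0,0.04,0,0,0,0],[0,0,0.04,0,0,0,0],[0,0,0.04,0,0,0,0],[0,0,0.04,0,0,0,0],[0,0,0.04,0,0,0,0]]]' 80
```

```text
clock: 7.65
tcp_pos: [0.5133, 0.1007, 0.29]
tcp_rot: [0.053, 0.999, -0.0, 0.0]
contact_force: [0.1, 0.0, 4.0]
gripper_width: 0.0196
grip_force: 78.2
```

```bash
python3 -m pendant '[[[0,0,0,0,0,0,0.4],[0,0,0,0,0,0,0.6],[0,0,0,0,0,0,0.6],[0,0,0.012,0,0,0,0.6],[0,0,0.024,0,0,0,0.3],[0,0,0.024,0,0,0,0],[0,0,0.024,0,0,0,0],[0,0,0.024,0,0,0,0],[0,0,0.024,0,0,0,0],[0,0,0.024,0,0,0,0]]]' 90
```

```text
clock: 8.65
tcp_pos: [0.5127, 0.1007, 0.2829]
tcp_rot: [0.053, 0.999, -0.0, -0.001]
contact_force: [-0.7, -0.4, -3.8]
gripper_width: 0.02
grip_force: 87.9
```

```bash
python3 -m pendant '[[[0,0,0.03,0,0,0,0],[0,0,0.08,0,0,0,0],[0,0,0.14,0,0,0,0],[0,0,0.2,0,0,0,0],[0,0,0.26,0,0,0,0],[0,0,0.32,0,0,0,0],[0,0,0.38,0,0,0,0],[0,0,0.43,0,0,0,0],[0,0,0.448,0,0,0,0],[0,0,0.448,0,0,0,0]]]' 110
python3 - <<'E'
from h import *
F={n:bot.grab_frame(n) for n in("side","top")}
for t in["handle","hook_seat","hook_tip","bail_pivot"]:
    for n in F:
        for l in bot.spot_point(t,F[n])[:1]:
            z={"handle":.232,"hook_seat":.17,"hook_tip":.186,"bail_pivot":.145}[t]
            print(t,n,np.array(l["position"]),round(l["p"],2),atz(F[n],l["position"],z).round(4))
to([.5,0,.17],-.1)
s=cv2.cvtColor(F["side"]["image"],4)[130:260,270:420];cv2.imwrite("pics/c6.png",cv2.convertScaleAbs(cv2.resize(s,None,fx=5,fy=4.6,interpolation=3),alpha=1.5))
E
```

```text
clock: 9.65
tcp_pos: [0.5128, 0.101, 0.173]
tcp_rot: [0.053, 0.999, 0.0, 0.0]
contact_force: [-6.1, 0.5, 10.4]
gripper_width: 0.0198
grip_force: 107.3
handle side [186.6 304.4] 0.66 [0.5207 0.1128 0.232 ]
hook_seat side [193.2 336.8] 0.85 [0.6329 0.1074 0.17  ]
hook_tip side [191.5 341.6] 0.81 [0.6416 0.0898 0.186 ]
hook_tip top [195.6 341.3] 0.26 [ 0.6007 -0.0597  0.186 ]
bail_pivot side [232.5 355.7] 0.56 [ 0.6093 -0.067   0.145 ]
bail_pivot top [196.4 342.5] 0.72 [ 0.6063 -0.0661  0.145 ]
pos [0.5129 0.101  0.1738] yaw -0.1051 f [-6.27  0.26 11.15] shift [ 0.009 -0.407  0.015] rz -0.0016
```

View pics/c6.png

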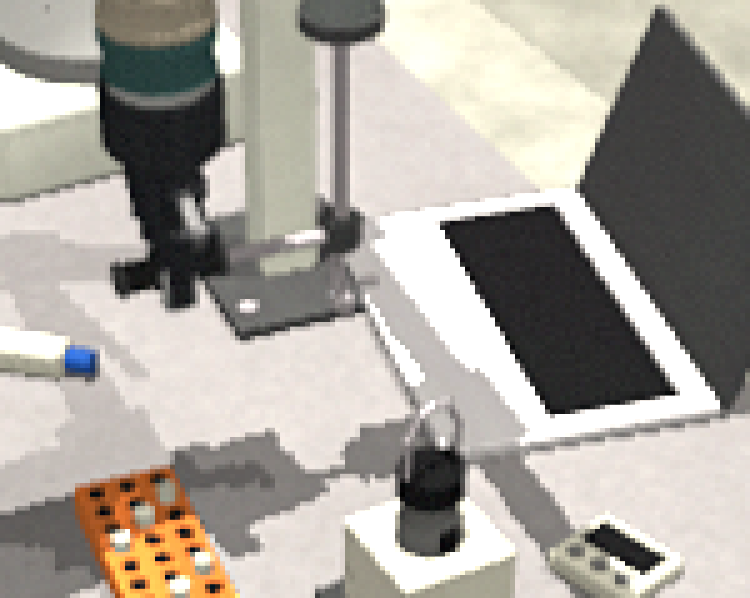

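The gripper holds the handle and the hook is drawn down, its tip at crop (345,290) and the bail crown at (437,398). The crown looks upright or leaning slightly to +y. Next I slide towards the bail, 5 mm lower.

```bash
python3 -m pendant '[[[0,-0.03,0.02,0,0,0,0],[0,-0.08,0.02,0,0,0,0],[0,-0.14,0.02,0,0,0,0],[0,-0.2,0.02,0,0,0,0],[0,-0.26,0.02,0,0,0,0],[0,-0.31,0.02,0,0,0,0],[0,-0.35,0.02,0,0,0,0],[0,-0.38,0.02,0,0,0,0],[0,-0.38,0.02,0,0,0,0],[0,-0.38,0.02,0,0,0,0]]]'
cat > m.py <<'E'
from h import *
f=np.mean([ (bot.grab_frame("side"),bot.get_state()["contact_force"])[1] for _ in range(3)],0)
y=np.array([.105,.9945,0]);print("mean f",f.round(2),"along jib y",round(f@y,2),"jib y pos",round(bot.get_state()["tcp_pos"]@y,4));to([.5,0,.168],-.105)
E
python3 m.py; python3 - <<'E'
from h import *
f=bot.grab_frame("side")
s=cv2.cvtColor(f["image"],4)[150:250,310:400];cv2.imwrite("pics/c7.png",cv2.convertScaleAbs(cv2.resize(s,None,fx=6,fy=6,interpolation=3),alpha=1.6))
E
```

```text
clock: 11.15
tcp_pos: [0.5039, 0.0056, 0.1691]
tcp_rot: [0.053, 0.999, -0.0, 0.001]
contact_force: [-4.9, -0.5, 10.1]
gripper_width: 0.0192
grip_force: 107.8
mean f [-4.66 -0.05 11.15] along jib y -0.54 jib y pos 0.0587
pos [0.5039 0.0058 0.1691] yaw -0.1057 f [-4.28  0.24 11.15] shift [ 0.013 -0.025  0.005] rz -0.0002
```

View pics/c7.png

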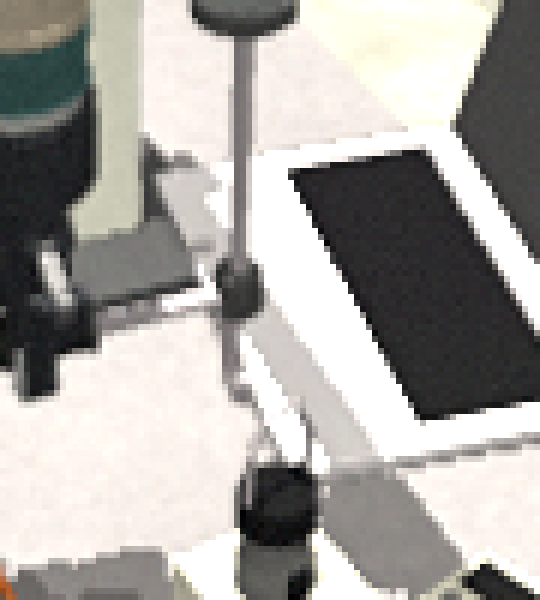

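The hook, its bottom at (240,388), is still about 45 mm short of the bail crown near (284,400). I'll approach in feeling steps.

```bash
python3 -m pendant '[[[0,-0.02,0.004,0,0,0,0],[0,-0.04,0.004,0,0,0,0],[0,-0.06,0.004,0,0,0,0],[0,-0.08,0.004,0,0,0,0],[0,-0.1,0.004,0,0,0,0],[0,-0.1,0.004,0,0,0,0],[0,-0.1,0.004,0,0,0,0],[0,-0.1,0.004,0,0,0,0],[0,-0.1,0.004,0,0,0,0],[0,-0.1,0.004,0,0,0,0]]]' | grep force
python3 m.py
```

```text
contact_force: [-4.3, -0.8, 10.7]
grip_force: 107.9
mean f [-4.5  -0.54 11.05] along jib y -1.01 jib y pos 0.0337
pos [ 0.5016 -0.0191  0.1682] yaw -0.1054 f [-4.48  0.49 10.56] shift [0.014 0.075 0.001] rz -0.0001
```

```bash
python3 -m pendant '[[[0,-0.004,0,0,0,0,0],[0,-0.008,0,0,0,0,0],[0,-0.012,0,0,0,0,0],[0,-0.016,0,0,0,0,0],[0,-0.02,0,0,0,0,0],[0,-0.024,0,0,0,0,0],[0,-0.024,0,0,0,0,0],[0,-0.024,0,0,0,0,0],[0,-0.024,0,0,0,0,0],[0,-0.024,0,0,0,0,0]]]' | grep force
python3 m.py
```

```text
contact_force: [-4.2, 0.2, 10.8]
grip_force: 107.9
mean f [-3.84  0.33 11.01] along jib y -0.07 jib y pos 0.0278
pos [ 0.501  -0.025   0.1682] yaw -0.1053 f [-4.15  0.24 11.31] shift [0.015 0.099 0.001] rz -0.0001
```

```bash
python3 -m pendant '[[[0,-0.004,0,0,0,0,0],[0,-0.008,0,0,0,0,0],[0,-0.012,0,0,0,0,0],[0,-0.016,0,0,0,0,0],[0,-0.02,0,0,0,0,0],[0,-0.024,0,0,0,0,0],[0,-0.024,0,0,0,0,0],[0,-0.024,0,0,0,0,0],[0,-0.024,0,0,0,0,0],[0,-0.024,0,0,0,0,0]]]' | grep force
python3 m.py
```

```text
contact_force: [-3.4, -0.7, 10.3]
grip_force: 107.9
mean f [-4.29  0.23 10.52] along jib y -0.22 jib y pos 0.0218
pos [ 0.5005 -0.0309  0.1683] yaw -0.1053 f [-4.69  0.17 10.92] shift [0.015 0.123 0.001] rz -0.0001
```

```bash
python3 -m pendant '[[[0,-0.004,0,0,0,0,0],[0,-0.008,0,0,0,0,0],[0,-0.012,0,0,0,0,0],[0,-0.016,0,0,0,0,0],[0,-0.016,0,0,0,0,0],[0,-0.016,0,0,0,0,0],[0,-0.016,0,0,0,0,0],[0,-0.016,0,0,0,0,0],[0,-0.016,0,0,0,0,0],[0,-0.016,0,0,0,0,0]]]' | grep force
python3 m.py
```

```text
contact_force: [-4.7, -0.4, 9.9]
grip_force: 107.9
mean f [-3.66  0.62 10.34] along jib y 0.23 jib y pos 0.0177
pos [ 0.5001 -0.035   0.1683] yaw -0.1054 f [-4.13  1.03 10.71] shift [0.015 0.139 0.001] rz -0.0001
```

```bash
python3 -m pendant '[[[0,-0.004,0,0,0,0,0],[0,-0.008,0,0,0,0,0],[0,-0.012,0,0,0,0,0],[0,-0.016,0,0,0,0,0],[0,-0.016,0,0,0,0,0],[0,-0.016,0,0,0,0,0],[0,-0.016,0,0,0,0,0],[0,-0.016,0,0,0,0,0],[0,-0.016,0,0,0,0,0],[0,-0.016,0,0,0,0,0]]]' | grep force
python3 m.py
```

```text
contact_force: [-4.0, 0.4, 10.0]
grip_force: 107.9
mean f [-4.04 -0.42 10.24] along jib y -0.85 jib y pos 0.0137
pos [ 0.4997 -0.039   0.1683] yaw -0.1053 f [-4.32 -0.43  9.95] shift [0.015 0.155 0.001] rz -0.0001
```

```bash
python3 -m pendant '[[[0,-0.004,0,0,0,0,0],[0,-0.008,0,0,0,0,0],[0,-0.012,0,0,0,0,0],[0,-0.016,0,0,0,0,0],[0,-0.016,0,0,0,0,0],[0,-0.016,0,0,0,0,0],[0,-0.016,0,0,0,0,0],[0,-0.016,0,0,0,0,0],[0,-0.016,0,0,0,0,0],[0,-0.016,0,0,0,0,0]]]' | grep force
python3 m.py
```

```text
contact_force: [-3.2, 0.2, 10.4]
grip_force: 107.9
mean f [-3.76 -0.18 10.85] along jib y -0.58 jib y pos 0.0097
pos [ 0.4994 -0.043   0.1683] yaw -0.1055 f [-2.72 -0.53  9.98] shift [0.016 0.171 0.001] rz -0.0001
```

```bash
python3 -m pendant '[[[0,-0.004,0,0,0,0,0],[0,-0.008,0,0,0,0,0],[0,-0.012,0,0,0,0,0],[0,-0.016,0,0,0,0,0],[0,-0.016,0,0,0,0,0],[0,-0.016,0,0,0,0,0],[0,-0.016,0,0,0,0,0],[0,-0.016,0,0,0,0,0],[0,-0.016,0,0,0,0,0],[0,-0.016,0,0,0,0,0]]]' | grep force
python3 m.py
```

```text
contact_force: [-3.4, 0.5, 11.0]
grip_force: 107.9
mean f [-4.01  0.33 10.43] along jib y -0.1 jib y pos 0.0057
pos [ 0.499  -0.047   0.1684] yaw -0.1054 f [-4.01  0.08 11.  ] shift [0.016 0.187 0.001] rz -0.0001
```

```bash
python3 -m pendant '[[[0,-0.004,0,0,0,0,0],[0,-0.008,0,0,0,0,0],[0,-0.012,0,0,0,0,0],[0,-0.016,0,0,0,0,0],[0,-0.016,0,0,0,0,0],[0,-0.016,0,0,0,0,0],[0,-0.016,0,0,0,0,0],[0,-0.016,0,0,0,0,0],[0,-0.016,0,0,0,0,0],[0,-0.016,0,0,0,0,0]]]' | grep force
python3 m.py
```

```text
contact_force: [-4.0, 0.7, 10.8]
grip_force: 107.9
mean f [-3.33  0.39 10.89] along jib y 0.04 jib y pos 0.0018
pos [ 0.4987 -0.0509  0.1684] yaw -0.1053 f [-2.4 -0.4 11.1] shift [0.016 0.203 0.001] rz -0.0001
```

```bash
python3 - <<'E'
from h import *
f=bot.grab_frame("side")
for t,z in(("hook_seat",.167),("hook_tip",.183),("bail_pivot",.145),("handle",.229)):
    for l in bot.spot_point(t,f)[:1]:
        p=atz(f,l["position"],z);print(t,np.array(l["position"]),round(l["p"],2),p.round(4),"jib y",round(p@[.105,.9945,0],4))
# expected pixel of the hook points for axis at jib y .003, jib x of hook
ex=np.array([.9945,-.105,0]);ey=np.array([.105,.9945,0]);xh=np.array([.627,.09,0])@ex
for n,dy,z in(("seat",0,.167),("tip",-.012,.183),("bottom",0,.156),("lip",0,.40)): print(n,proj(f,xh*ex+(.003+dy)*ey+[0,0,z]))
m=bot.masks_of("hook_tip",f)
for l in m[:1]:
    r,c=np.where(l["mask"]);print("hook mask rows",r.min(),r.max(),"cols at bottom",c[r>=r.max()-1])
E
```

```text
hook_seat [226.5 355.5] 0.81 [ 0.6098 -0.0639  0.167 ] jib y 0.0005
hook_tip [223.2 361.5] 0.84 [ 0.6241 -0.0746  0.183 ] jib y -0.0087
bail_pivot [230.5 358. ] 0.88 [ 0.6201 -0.0622  0.145 ] jib y 0.0032
handle [213.8 319.8] 0.81 [ 0.5081 -0.0271  0.229 ] jib y 0.0264
seat [225.9 355.5]
tip [224.4 357.1]
bottom [228.6 355.4]
lip [162.4 357.5]
hook mask rows 168 227 cols at bottom [356 357 358 357 358]
```

```bash
python3 -m pendant '[[[0,-0.004,0,0,0,0,0],[0,-0.008,0,0,0,0,0],[0,-0.012,0,0,0,0,0],[0,-0.016,0,0,0,0,0],[0,-0.016,0,0,0,0,0],[0,-0.016,0,0,0,0,0],[0,-0.016,0,0,0,0,0],[0,-0.016,0,0,0,0,0],[0,-0.016,0,0,0,0,0],[0,-0.016,0,0,0,0,0]]]' | grep force
python3 m.py
```

```text
contact_force: [-4.0, 2.2, 10.5]
grip_force: 107.9
mean f [-2.82  2.29 11.48] along jib y 1.98 jib y pos -0.0015
pos [ 0.4983 -0.0541  0.1685] yaw -0.1049 f [-2.84  2.97 11.35] shift [0.016 0.216 0.002] rz 0.0
```

```bash
python3 -m pendant '[[[0,-0.004,0,0,0,0,0],[0,-0.008,0,0,0,0,0],[0,-0.012,0,0,0,0,0],[0,-0.012,0,0,0,0,0],[0,-0.012,0,0,0,0,0],[0,-0.012,0,0,0,0,0],[0,-0.012,0,0,0,0,0],[0,-0.012,0,0,0,0,0],[0,-0.012,0,0,0,0,0],[0,-0.012,0,0,0,0,0]]]' | grep force
python3 m.py
```

```text
contact_force: [-3.3, 4.2, 11.9]
grip_force: 108.0
mean f [-3.08  3.83 11.6 ] along jib y 3.49 jib y pos -0.0041
pos [ 0.4981 -0.0567  0.1686] yaw -0.1048 f [-3.47  3.33 11.53] shift [0.016 0.226 0.003] rz 0.0001
```

Contact came at jib y ≈ 0, and the press is now about 4 N, so the latch is well in. I'll raise the hook 18 mm so the wire drops past the latch.

```bash
python3 -m pendant '[[[0,-0.002,-0.008,0,0,0,0],[0,-0.002,-0.016,0,0,0,0],[0,-0.002,-0.024,0,0,0,0],[0,-0.002,-0.032,0,0,0,0],[0,-0.002,-0.04,0,0,0,0],[0,-0.002,-0.04,0,0,0,0],[0,-0.002,-0.04,0,0,0,0],[0,-0.002,-0.04,0,0,0,0],[0,-0.002,-0.04,0,0,0,0],[0,-0.002,-0.04,0,0,0,0]]]' | grep force
python3 m.py
```

```text
contact_force: [-2.5, 3.0, 11.1]
grip_force: 107.9
mean f [-3.2   3.14 11.29] along jib y 2.78 jib y pos -0.0047
pos [ 0.498  -0.0573  0.1785] yaw -0.1048 f [-2.97  3.36 11.91] shift [0.016 0.229 0.042] rz 0.0001
```

```bash
python3 -m pendant '[[[0,0,-0.008,0,0,0,0],[0,0,-0.016,0,0,0,0],[0,0,-0.024,0,0,0,0],[0,0,-0.032,0,0,0,0],[0,0,-0.032,0,0,0,0],[0,0,-0.032,0,0,0,0],[0,0,-0.032,0,0,0,0],[0,0,-0.032,0,0,0,0],[0,0,-0.032,0,0,0,0],[0,0,-0.032,0,0,0,0]]]' | grep force
python3 m.py
```

```text
contact_force: [-2.5, 3.1, 11.2]
grip_force: 107.9
mean f [-2.72  2.76 11.08] along jib y 2.46 jib y pos -0.0048
pos [ 0.4981 -0.0574  0.1866] yaw -0.1049 f [-2.66  2.98 11.04] shift [0.017 0.229 0.075] rz 0.0
```

```bash
python3 -m pendant '[[[0,0,-0.004,0,0,0,0],[0,0,-0.008,0,0,0,0],[0,0,-0.012,0,0,0,0],[0,0,-0.016,0,0,0,0],[0,0,-0.02,0,0,0,0],[0,0,-0.02,0,0,0,0],[0,0,-0.02,0,0,0,0],[0,0,-0.02,0,0,0,0],[0,0,-0.02,0,0,0,0],[0,0,-0.02,0,0,0,0]]]' | grep force
python3 m.py
```

```text
contact_force: [-3.1, 2.8, 12.4]
grip_force: 108.0
mean f [-3.84  2.79 12.74] along jib y 2.37 jib y pos -0.0049
pos [ 0.498  -0.0575  0.1919] yaw -0.1049 f [-3.41  2.8  12.83] shift [0.017 0.229 0.096] rz 0.0
```

```bash
python3 -m pendant '[[[0,0,-0.004,0,0,0,0],[0,0,-0.008,0,0,0,0],[0,0,-0.012,0,0,0,0],[0,0,-0.012,0,0,0,0],[0,0,-0.012,0,0,0,0],[0,0,-0.012,0,0,0,0],[0,0,-0.012,0,0,0,0],[0,0,-0.012,0,0,0,0],[0,0,-0.012,0,0,0,0],[0,0,-0.012,0,0,0,0]]]' | grep force
python3 m.py
```

```text
contact_force: [-2.3, 1.3, 10.6]
grip_force: 107.8
mean f [-2.86  1.21 10.3 ] along jib y 0.91 jib y pos -0.0055
pos [ 0.498  -0.0581  0.1945] yaw -0.1052 f [-2.54  1.88 10.46] shift [0.017 0.232 0.106] rz -0.0001
```

```bash
python3 -m pendant '[[[0,0.004,-0.004,0,0,0,0],[0,0.008,-0.008,0,0,0,0],[0,0.012,-0.012,0,0,0,0],[0,0.012,-0.012,0,0,0,0],[0,0.012,-0.012,0,0,0,0],[0,0.012,-0.012,0,0,0,0],[0,0.012,-0.012,0,0,0,0],[0,0.012,-0.012,0,0,0,0],[0,0.012,-0.012,0,0,0,0],[0,0.012,-0.012,0,0,0,0]]]' | egrep "clock|force"
python3 m.py
```

```text
clock: 28.75
contact_force: [-3.2, 1.4, 10.6]
grip_force: 107.7
mean f [-2.58  0.26 10.21] along jib y -0.01 jib y pos -0.0027
pos [ 0.4982 -0.0553  0.1975] yaw -0.1053 f [-2.7   0.66 10.57] shift [0.017 0.221 0.118] rz -0.0001
```

```bash
python3 -m pendant '[[[0,0,-0.004,0,0,0,0],[0,0,-0.008,0,0,0,0],[0,0,-0.008,0,0,0,0],[0,0,-0.008,0,0,0,0],[0,0,-0.008,0,0,0,0],[0,0,-0.008,0,0,0,0],[0,0,-0.008,0,0,0,0],[0,0,-0.008,0,0,0,0],[0,0,-0.008,0,0,0,0],[0,0,-0.008,0,0,0,0]]]' | grep force
python3 m.py
```

```text
contact_force: [-2.0, 0.6, 8.8]
grip_force: 107.7
mean f [-2.47  0.33  8.71] along jib y 0.07 jib y pos -0.0027
pos [ 0.4982 -0.0553  0.1991] yaw -0.1053 f [-1.81  0.02  8.56] shift [0.017 0.221 0.124] rz -0.0001
```

```bash
python3 -m pendant '[[[0,0,-0.004,0,0,0,0],[0,0,-0.008,0,0,0,0],[0,0,-0.012,0,0,0,0],[0,0,-0.012,0,0,0,0],[0,0,-0.012,0,0,0,0],[0,0,-0.012,0,0,0,0],[0,0,-0.012,0,0,0,0],[0,0,-0.012,0,0,0,0],[0,0,-0.012,0,0,0,0],[0,0,-0.012,0,0,0,0]]]' | egrep "clock|force"
python3 m.py
```

```text
clock: 31.05
contact_force: [-1.5, -0.1, 6.3]
grip_force: 107.5
mean f [-1.42  0.18  6.02] along jib y 0.03 jib y pos -0.0027
pos [ 0.4982 -0.0553  0.2016] yaw -0.1053 f [-0.68  0.74  5.21] shift [0.017 0.221 0.134] rz -0.0001
```

```bash
python3 -m pendant '[[[0,0,-0.004,0,0,0,0],[0,0,-0.008,0,0,0,0],[0,0,-0.012,0,0,0,0],[0,0,-0.012,0,0,0,0],[0,0,-0.012,0,0,0,0],[0,0,-0.012,0,0,0,0],[0,0,-0.012,0,0,0,0],[0,0,-0.012,0,0,0,0],[0,0,-0.012,0,0,0,0],[0,0,-0.012,0,0,0,0]]]' | grep force
python3 m.py
```

```text
contact_force: [-0.3, 0.5, 6.3]
grip_force: 107.4
mean f [-1.42  0.07  5.6 ] along jib y -0.08 jib y pos -0.0027
pos [ 0.4982 -0.0553  0.2046] yaw -0.1054 f [-1.15  0.63  5.66] shift [0.017 0.221 0.146] rz -0.0001
```

```bash
python3 -m pendant '[[[0,0,-0.008,0,0,0,0],[0,0,-0.016,0,0,0,0],[0,0,-0.024,0,0,0,0],[0,0,-0.032,0,0,0,0],[0,0,-0.04,0,0,0,0],[0,0,-0.048,0,0,0,0],[0,0,-0.056,0,0,0,0],[0,0,-0.06,0,0,0,0],[0,0,-0.06,0,0,0,0],[0,0,-0.06,0,0,0,0]]]' | egrep "clock|force"
python3 m.py
```

```text
clock: 33.35
contact_force: [5.2, -0.4, 5.2]
grip_force: 107.2
mean f [ 5.67 -0.66  5.64] along jib y -0.06 jib y pos -0.0026
pos [ 0.4981 -0.0552  0.2182] yaw -0.1056 f [ 5.88 -0.68  5.67] shift [0.016 0.221 0.201] rz -0.0002
```

```bash
python3 -m pendant '[[[0,0,-0.008,0,0,0,0],[0,0,-0.016,0,0,0,0],[0,0,-0.024,0,0,0,0],[0,0,-0.032,0,0,0,0],[0,0,-0.04,0,0,0,0],[0,0,-0.048,0,0,0,0],[0,0,-0.056,0,0,0,0],[0,0,-0.06,0,0,0,0],[0,0,-0.06,0,0,0,0],[0,0,-0.06,0,0,0,0]]]' | grep force
python3 m.py
```

```text
contact_force: [4.1, -0.8, 4.9]
grip_force: 107.2
mean f [ 5.11 -0.75  5.32] along jib y -0.21 jib y pos -0.0026
pos [ 0.4981 -0.0552  0.233 ] yaw -0.1055 f [ 5.52 -1.43  5.27] shift [0.016 0.22  0.26 ] rz -0.0002
```

```bash
python3 -m pendant '[[[0,0,-0.008,0,0,0,0],[0,0,-0.016,0,0,0,0],[0,0,-0.024,0,0,0,0],[0,0,-0.032,0,0,0,0],[0,0,-0.04,0,0,0,0],[0,0,-0.048,0,0,0,0],[0,0,-0.056,0,0,0,0],[0,0,-0.06,0,0,0,0],[0,0,-0.06,0,0,0,0],[0,0,-0.06,0,0,0,0]]]' | egrep "clock|force"
python3 m.py
```

```text
clock: 35.65
contact_force: [5.7, -0.3, 4.4]
grip_force: 107.2
mean f [ 5.82 -0.79  3.93] along jib y -0.18 jib y pos -0.0026
pos [ 0.4981 -0.0552  0.2478] yaw -0.1055 f [ 5.53 -0.84  4.57] shift [0.017 0.22  0.319] rz -0.0002
```

```bash
python3 -m pendant '[[[0,0,-0.008,0,0,0,0],[0,0,-0.016,0,0,0,0],[0,0,-0.024,0,0,0,0],[0,0,-0.032,0,0,0,0],[0,0,-0.04,0,0,0,0],[0,0,-0.048,0,0,0,0],[0,0,-0.056,0,0,0,0],[0,0,-0.06,0,0,0,0],[0,0,-0.06,0,0,0,0],[0,0,-0.06,0,0,0,0]]]' | egrep "clock|force"
python3 m.py; python3 - <<'E'
from h import *
f=bot.grab_frame("side")
s=cv2.cvtColor(f["image"],4)[110:290,290:420];cv2.imwrite("pics/c8.png",cv2.convertScaleAbs(cv2.resize(s,None,fx=3.3,fy=3.3,interpolation=3),alpha=1.5))
E
```

```text
clock: 36.8
contact_force: [5.4, -1.4, 3.3]
grip_force: 107.2
mean f [ 6.38 -1.11  3.99] along jib y -0.43 jib y pos -0.0026
pos [ 0.498  -0.0551  0.2627] yaw -0.1055 f [ 6.78 -1.18  4.82] shift [0.016 0.22  0.379] rz -0.0002
```

View pics/c8.png

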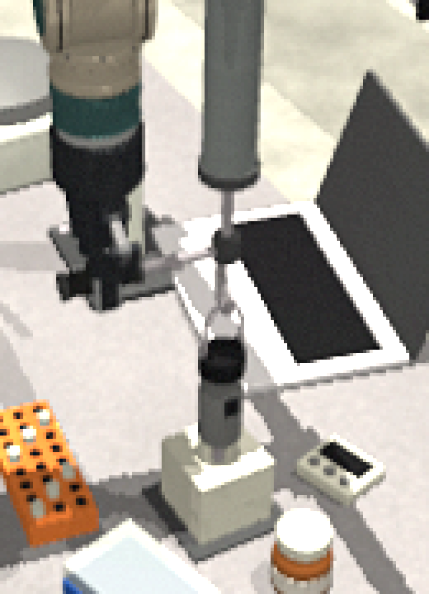

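The homogeniser, cylinder at (222,400), hangs upright from the hook by its bail, almost clear of the holder. I'll ease up the last 20 mm.

```bash
python3 -m pendant '[[[0,0,-0.01,0,0,0,0],[0,0,-0.02,0,0,0,0],[0,0,-0.03,0,0,0,0],[0,0,-0.04,0,0,0,0],[0,0,-0.05,0,0,0,0],[0,0,-0.06,0,0,0,0],[0,0,-0.066,0,0,0,0],[0,0,-0.072,0,0,0,0],[0,0,-0.072,0,0,0,0],[0,0,-0.072,0,0,0,0]]]' | egrep "clock|force"
python3 m.py
```

```text
clock: 38.0
contact_force: [5.3, -0.7, 2.1]
grip_force: 107.3
mean f [ 6.81 -0.96  3.14] along jib y -0.24 jib y pos -0.0025
pos [ 0.4981 -0.0551  0.2805] yaw -0.1055 f [ 6.1  -1.05  2.47] shift [0.017 0.22  0.45 ] rz -0.0002
```

```bash
python3 -m pendant '[[[0,0,-0.003,0,0,0,0],[0,0,-0.006,0,0,0,0],[0,0,-0.009,0,0,0,0],[0,0,-0.012,0,0,0,0],[0,0,-0.014,0,0,0,0],[0,0,-0.014,0,0,0,0],[0,0,-0.014,0,0,0,0],[0,0,-0.014,0,0,0,0],[0,0,-0.014,0,0,0,0],[0,0,-0.014,0,0,0,0]]]' | egrep "clock|force"
python3 m.py
```

```text
clock: 39.15
contact_force: [8.5, 0.0, -0.6]
grip_force: 107.5
mean f [ 7.86 -0.87 -0.96] along jib y -0.04 jib y pos -0.0025
pos [ 0.498  -0.0551  0.2829] yaw -0.1055 f [ 8.05 -1.66 -1.43] shift [0.016 0.22  0.46 ] rz -0.0002
```

```bash
python3 -m pendant '[[[-0.004,0,0,0,0,0,0],[-0.004,0,0,0,0,0,0],[-0.004,0,0,0,0,0,0.2],[-0.004,0,0,0,0,0,0.4],[-0.004,0,0,0,0,0,0.6],[-0.004,0,0,0,0,0,0.8],[-0.004,0,0,0,0,0,1],[-0.004,0,0,0,0,0,1],[-0.004,0,0,0,0,0,1],[-0.004,0,0,0,0,0,1]]]'
python3 - <<'E'
from h import *
f=bot.grab_frame("side")
for t in("handle","hook_tip","bail_pivot","homogeniser"): print(t,[(np.array(l["position"]),round(l["p"],2)) for l in bot.spot_point(t,f)[:1]])
E
```

```text
clock: 40.3
tcp_pos: [0.4976, -0.055, 0.284]
tcp_rot: [0.053, 0.999, 0.0, -0.0]
contact_force: [-0.6, 0.8, -0.8]
gripper_width: 0.0855
grip_force: 0.0
handle [(array([185.2, 319. ]), 0.94)]
hook_tip [(array([193.1, 359.5]), 0.9)]
bail_pivot [(array([212.5, 357.7]), 0.69)]
homogeniser [(array([237.7, 357.6]), 0.88)]
```

Released with no residual force. I'll lift the gripper straight up clear of the handle and let the load settle.

```bash
python3 -m pendant '[[[0,0,-0.04,0,0,0,1],[0,0,-0.08,0,0,0,1],[0,0,-0.12,0,0,0,1],[0,0,-0.18,0,0,0,1],[0,0,-0.26,0,0,0,1],[0,0,-0.34,0,0,0,1],[0,0,-0.4,0,0,0,1],[0,0,-0.4,0,0,0,1],[0,0,-0.4,0,0,0,1],[0,0,-0.4,0,0,0,1]]]'
python3 -m pendant '[[[0.05,0,0,0,0,0,1],[0.1,0,0,0,0,0,1],[0.15,0,0,0,0,0,1],[0.15,0,0,0,0,0,1],[0.15,0,0,0,0,0,1],[0.15,0,0,0,0,0,1],[0.15,0,0,0,0,0,1],[0.15,0,0,0,0,0,1],[0.15,0,0,0,0,0,1],[0.15,0,0,0,0,0,1]]]'
python3 - <<'E'
from h import *
import time
P=[]
for i in range(12):
    f=bot.grab_frame("side")
    if i%4==0:
        P.append([np.array(bot.spot_point(t,f)[0]["position"]) for t in("handle","hook_tip","homogeniser","bail_pivot")]);print(P[-1])
E
```

```text
clock: 41.55
tcp_pos: [0.4973, -0.0549, 0.3831]
tcp_rot: [0.053, 0.999, 0.0, -0.001]
contact_force: [-0.2, 0.5, -0.1]
gripper_width: 0.0854
grip_force: 0.0
clock: 42.55
tcp_pos: [0.4605, -0.0511, 0.3838]
tcp_rot: [0.053, 0.999, 0.0, -0.0]
contact_force: [0.4, 1.4, 0.4]
gripper_width: 0.0853
grip_force: 0.0
[array([187.6, 319.9]), array([191.5, 358.8]), array([236.6, 355.5]), array([213. , 358.9])]
[array([184.4, 321.2]), array([191.5, 360.9]), array([235.9, 357.6]), array([214., 362.])]
[array([183.2, 320.6]), array([192.1, 361.2]), array([235.8, 359.3]), array([211.2, 358.1])]
```

```bash
for i in 1 2 3 4 5; do python3 -m pendant '[[[0,0,0,0,0,0,1],[0,0,0,0,0,0,1],[0,0,0,0,0,0,1],[0,0,0,0,0,0,1],[0,0,0,0,0,0,1],[0,0,0,0,0,0,1],[0,0,0,0,0,0,1],[0,0,0,0,0,0,1],[0,0,0,0,0,0,1],[0,0,0,0,0,0,1]]]' | grep clock; done
python3 - <<'E'
from h import *
g=[]
for i in range(8):
    f=bot.grab_frame("side");g.append(cv2.cvtColor(f["image"],cv2.COLOR_RGB2GRAY)[190:262,335:385].astype(np.float32))
for a in g[1:]: print(np.abs(a-g[0]).mean().round(3), np.round(cv2.phaseCorrelate(g[0],a)[0],3))
E
```

```text
clock: 44.75
clock: 45.75
clock: 46.75
clock: 47.75
clock: 48.75
0.947 [ 0.01  -0.013]
0.974 [-0.018 -0.005]
0.957 [ 0.023 -0.009]
0.954 [-0.004 -0.002]
0.966 [0.012 0.006]
0.954 [ 0.004 -0.006]
0.966 [-0.004 -0.016]
```

The load is still (only image noise between frames), so I'm handing the job in.

```bash
python3 -c "
from rig import bot
print(bot.finish_job())"
```

```text
the job is handed in; nothing more can be done
None
```

The homogeniser hangs still from the hook at its top stop, out of its holder and released from the gripper. The job was handed in at about 49 s of the 72 s allowed; no verdict came back.

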